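# Seat the cutter die and torque its clamp bolt

## Task

Push the biscuit press's cutter die fully home against its end stop by its upright flange. Then turn the handle of the click wrench, which sits on the clamp bolt, clockwise until the wrench clicks (its handle gives at the knuckle), stop right there without forcing the handle on through the click, and let go of it, leaving the die home and the handle not swung back. Do not disturb the other things on the table.

Things in the scene. Friction and masses are not known exactly. Their poses are not given: they have to be found in the camera images.
- bed: fixed die bed of a biscuit press: steel base plate 220 x 300 x 18 mm. Origin at the centre of its underside, on the table; x axis points away from the robot, along the slide; y to the left; z up. On its left half two aluminium rails (tops 40 mm above the table) guide the cutter die up to a dark end stop; on its right half a dark strap clamp is held down by the clamp bolt.
- stop_face (a point): middle of the near face of the end stop, 35 mm above the table, where the far edge of the die plate arrives when it is fully home
- die (a joint): how far the cutter die is still out, m: 0 = fully home against the solid end stop, 0.09 = pulled out towards the robot. The die is an aluminium plate (112 mm wide) with six small flower cutters; it slides along the bed's x axis. The slide rubs with about 5 N and stays where it is left.
- die_flange (a point): point on the die's upright push flange, mid-width and mid-thickness, 75 mm above the table, 10 mm below the flange's top edge. The flange is 8 mm thick (along the slide), 100 mm wide and rises from the die plate (29 mm above the table). The cutters (tops 51 mm above the table) begin 58 mm beyond it. x axis = the direction to push; z up.
- bolt_axis (a point): point on the vertical axis of the clamp bolt, 100 mm above the table, level with the handle's centre line. The wrench head (42 mm across, top 117 mm above the table) cannot come off the bolt. Tightening is clockwise from above. The bolt first runs on with little effort (about 2 N at the grip) for an unknown 0.3 to 0.75 rad, then comes up solid.
- wrench_grip (a point): centre of the rubber grip of the click wrench's handle, on its centre line, 100 mm above the table, 160 mm from the bolt axis. The handle is a level round bar, 28 mm thick here (grip from 110 to 210 mm from the bolt axis), free around and below. x axis points outward along the handle; z up. It starts pointing to the robot's right and swings towards the robot as it tightens.
- wrench (a joint): bend of the wrench's breakaway knuckle (35 mm from the bolt axis), rad; 0 = straight. It stays straight until the bolt is solid and about 12.5 N are on the grip, then gives: over 0.035 it has clicked; each 0.03 rad more takes about 1 N more; at 0.14 (16 to 17 N) it is being forced through to its solid end (0.22) and the bolt is over-tightened. It springs straight when let go.
- cutter_ring: loose plain steel ring cutter, 48 mm across, 24 mm tall, standing on the bed in front of the clamp; origin at the centre of its underside; leave alone
- big_ring: loose steel ring cutter, 68 mm across, 30 mm tall, on the table to the right of the bed, below the sweep of the wrench; origin at the centre of its underside; leave alone
- pastry_brush: loose pastry brush lying on the table behind the bed; leave alone
- palette_knife: loose palette knife lying on the table near the robot on the right; leave alone
- bowl: loose steel bowl, 150 mm across, 70 mm tall, on the left of the table; origin at the centre of its underside; leave alone
- mug: loose white mug, 80 mm across, 90 mm tall, right side of the table; origin at the centre of its underside; leave alone
- jar: loose glass jar with a lid, 70 mm across, 110 mm tall, right side of the table; origin at the centre of its underside; leave alone

How it is judged:
By the outcome, as a careful person would: the job done as asked, in the order asked, and still so for the second after the job is handed in, with the robot touching nothing.
It also fails if it takes over 58 s, if anything falls off the work surface, if the arm or the gripper's body presses on something with over 40 N, if the wrist force passes 120 N, or if a joint passes its speed limit or range.

## Robot

A 7-joint arm with a two-finger parallel gripper is mounted at the origin on the work surface. World frame = base frame: x ahead of the robot, y to its left, z up, the work surface at z = 0. Lengths are in mm, angles in rad, forces in N, time in s.
With the tool pointing down it reaches from about 400 to 875 mm from the base axis. Payload 4.4 kg.
Tool frame: the origin (TCP) lies midway between the tips of the shut fingers; the grasp point (between the pads) lies 19 mm behind it (ctrl.pinch_z is the distance from the TCP to the grasp point, in mm); z points along the fingers, y is the line along which they close (so a half turn about z gives the same grasp; the last joint's range is limited). The gripper opens to 85 mm and grips with 20 to 120 N. Pads are 22 mm wide; open, the fingers measure 114 mm over their backs; the gripper's body (76 mm by 85 mm) begins 54 mm behind the grasp point. The pads swing forward as they close: fully open they stand 13 mm farther back than shut.
Start: joints at [-1.295, 0.628, 0.038, 1.517, -0.027, 0.996, -0.02], TCP at [217.846, 612.422, 231.313] pointing down, gripper open.
Joint ranges: [-3.06, 3.06], [-0.37, 2.12], [-1.25, 1.32], [0.18, 2.47], [-1.1, 4.24], [0.23, 1.98], [-2.94, 2.94]. Speed limits (rad/s): [2.57, 2.57, 3.14, 3.14, 3.14, 3.14, 3.14].

## Interface

Orientations are given as [roll, pitch, yaw] about the fixed x, y, z axes, in that order (R = Rz(yaw) Ry(pitch) Rx(roll)).
In Python, from cell import read_state, cams, order, ctrl gives the robot as it stands.
- The arm moves only by the tool move_arm, never from a script. Its argument "targets" is text: rows parted by semicolons, each of 7 numbers parted by spaces: the gripper's target within -1 to 1 (fully open at 1, half-way at 0, shut at -1), then the shift along the tool's x, y, z in cm, then the turn, a rotation vector about the tool's x, y, z in degrees. A call has 1 to 5 rows; each row shifts and turns the commanded pose from where the row before left it, along the tool's axes as they then stand; what a row does not reach is not made up. A row lasts 1/12 s, in which the tool goes at most 41.7 mm and 7.16 degrees, less where a joint would pass 70% of its speed; a pose out of reach is approached as far as the arm can. A call with a gripper value outside its range is refused whole. The fingers move at their own pace and stop on an object; the grip force is fixed at half the most. Time passes only in rows, so rows that do not move let the fingers close. It gives the time, the measured TCP pose, the force, the opening and the grip force at its end, in the units of the state.
- read_state(): the state, without advancing time (a new reading comes with each control period).
- cams.get_image(name): name is "scene" or "top" or "wrist"; returns a dict with "color" (420x560x3 uint8, red, green, blue), "fovy" (degrees; the focal length in pixels is half the picture's height over the tangent of half this angle, whatever the lens; pixels are square), "cx", "cy" (the principal point, pixels), "rvec" (rotation vector, rad) and "tvec" (3), from world to camera coordinates, as OpenCV has them. Camera axes: x right, y down, z forward; pixel columns grow to the right and rows downward; lengths in mm; the calibration is good to about 2 mm. A picture is of the moment at which its call begins. There is no depth.
- order.finish_job(): hands the job in; it is judged then, once.
The state is a dict: "clock": time; "qpos": joint angles; "qd": joint speeds; "tau": joint torques, N m; "eef_pos": TCP position; "tool_rot": TCP orientation; "force": force on the tool from outside, world axes, zero at the start; "torque": the same for the moment, N m; "width": finger opening in mm; "gripper_force": force on a finger pad.
Only numpy, scipy, OpenCV 4.12 (cv2) and the standard library are available. Lean on these libraries where they do the work, as an engineer would, in place of code of your own. Each camera call takes 0.05 s, during which the arm holds its last target. There are 200 camera calls.

## Working session

There is one attempt and no reset: what is moved stays moved. The work goes in short steps, Python scripts to look and compute and a tool call to move; the robot and the scene stay as the last step left them, time stands still between calls to the robot, and variables do not carry over. Pictures are saved under pics/ and viewed, at most 10 in all, crops included, and the job is handed in when it is done.

Besides the shell and the picture viewer there is one more tool, called after "Request:" in YAML: its name, and indented under it one key for each argument. move_arm: Moves the arm, as the interface text tells. Its arguments: {"type":"object","properties":{"targets":{"type":"string"}},"required":["targets"]}

```bash
mkdir -p pics; ls; python3 - <<'E'
from cell import read_state,cams
import cv2
print(read_state())
for n in("scene","top"):
    i=cams.get_image(n); print(n,i["fovy"],i["cx"],i["cy"],i["rvec"],i["tvec"])
    cv2.imwrite(f"pics/{n}0.png",i["color"][:,:,::-1])
E
```

```text
pics
{'clock': 0.0, 'qpos': array([-1.2948164 ,  0.629348  ,  0.03842717,  1.51838675, -0.02702935,
        0.99628339, -0.02002271]), 'qd': array([-0.00080452, -0.00013245, -0.00152211,  0.00084409, -0.00028514,
       -0.00015847,  0.00078916]), 'tau': array([-9.34163108e-05, -5.63406479e+01,  1.22609787e+00, -1.93432420e+01,
        1.09929498e-02,  1.09672672e-02, -1.91960470e-05]), 'eef_pos': array([217.60229036, 611.82441393, 230.38159499]), 'tool_rot': array([-3.13968429e+00, -7.61641700e-06,  2.79978557e+00]), 'force': array([-0.13097058, -0.50375637,  0.58179678]), 'torque': array([ 0.01648234, -0.01161227,  0.0126542 ]), 'gripper_force': 0.0, 'width': 85.38028120837303}
scene 48.580971964214875 283.0438715078805 209.39612295256958 [ 0.95920988  2.40768381 -1.12910225] [ 415.53569396 -180.33741865 1598.47625523]
top 44.78537710480565 273.33752937110455 211.0167042561527 [ 2.13918875 -2.13870466  0.15868203] [   8.36295457  583.06779234 1637.26144943]
```

View pics/scene0.png

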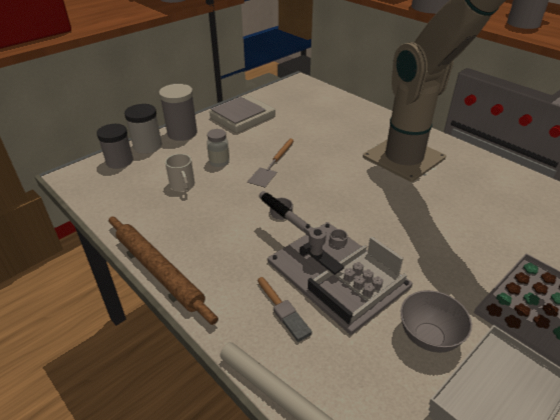

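View pics/top0.png

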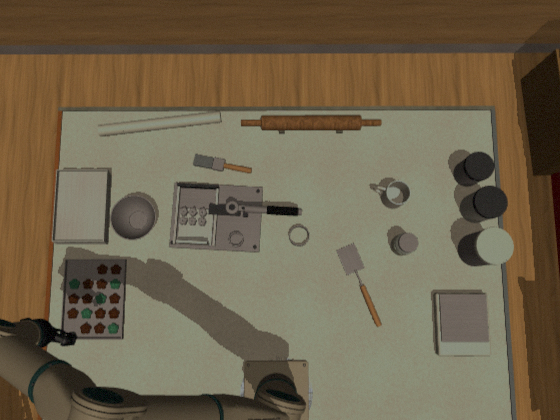

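The scene view shows the bed at about (340,270), the wrench head at (317,240) and the black grip at (275,205). In the top view the bed spans (170–263, 183–250), the flange is near row 243, the bolt is at (232,206) and the grip at (283,211). I'll enlarge both crops.

```bash
python3 - <<'E'
import cv2,numpy as np
t=cv2.imread("pics/top0.png")[170:262,160:310]; s=cv2.imread("pics/scene0.png")[180:325,250:420]
t=cv2.resize(t,None,fx=5,fy=5,interpolation=cv2.INTER_CUBIC); s=cv2.resize(s,None,fx=4,fy=4,interpolation=cv2.INTER_CUBIC)
cv2.imwrite("pics/tc.png",cv2.convertScaleAbs(t,alpha=1.5));cv2.imwrite("pics/sc.png",cv2.convertScaleAbs(s,alpha=1.5))
E
```

```text
(no output)
```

View pics/tc.png

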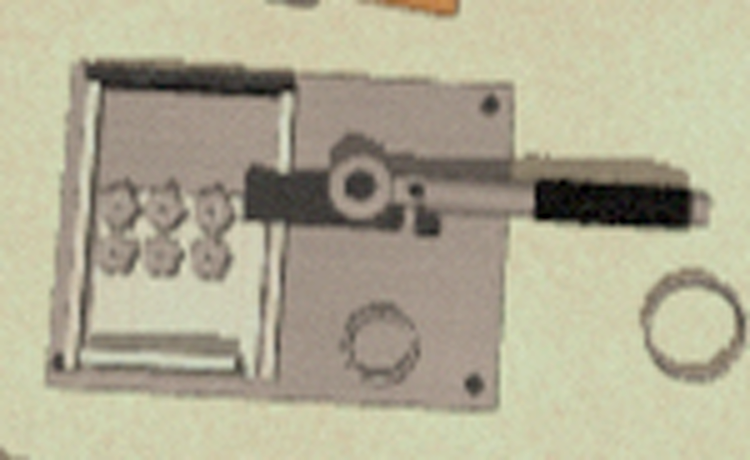

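View pics/sc.png

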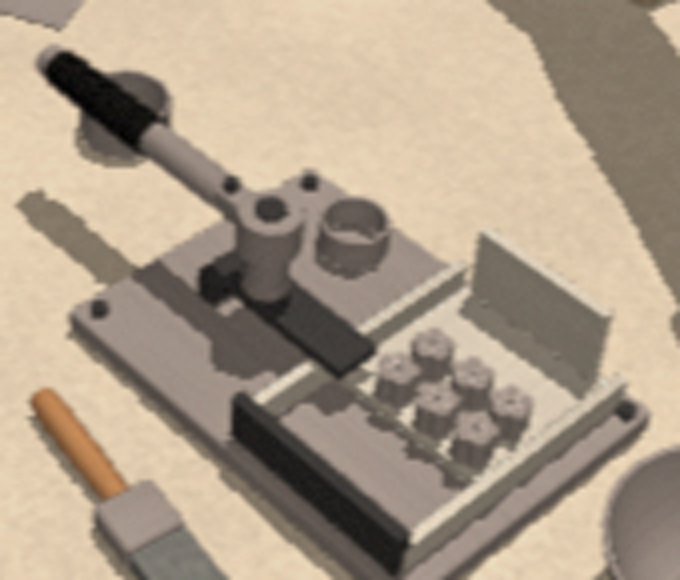

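The enlarged crops show the following:

| Item | Top crop | Scene crop |
|---|---|---|
| Flange top edge | (83,355)–(240,358) | (610,315)–(483,232) |
| Bolt | (360,183) | (271,208) |
| Grip | (535,200)–(690,206) | (148,132)–(58,65) |

The end stop is the dark bar at the top left of the top crop.

```bash
cat > h.py <<'E'
import numpy as np,cv2
from cell import cams,read_state
from scipy.spatial.transform import Rotation as R
def cam(n,i=None):
    i=i or cams.get_image(n); f=i["color"].shape[0]/2/np.tan(np.radians(i["fovy"]/2))
    return np.array([[f,0,i["cx"]],[0,f,i["cy"]],[0,0,1]]),cv2.Rodrigues(np.array(i["rvec"]))[0],np.array(i["tvec"],float)
def ray(c,p):
    K,Rm,t=c; d=Rm.T@np.linalg.solve(K,[p[0],p[1],1]); return -Rm.T@t,d
def plane(c,p,z):
    o,d=ray(c,p); return o+d*(z-o[2])/d[2]
def tri(c1,p1,c2,p2):
    (a,u),(b,v)=ray(c1,p1),ray(c2,p2)
    s=np.linalg.lstsq(np.c_[u,-v],b-a,rcond=None)[0]
    P,Q=a+s[0]*u,b+s[1]*v; return (P+Q)/2,np.linalg.norm(P-Q)
E
python3 - <<'E'
from h import *
np.set_printoptions(precision=1,suppress=True)
T,S=cam("top"),cam("scene")
t=lambda x,y:(160+x/5-.4,170+y/5-.4)
s=lambda x,y:(250+x/4-.4,180+y/4-.4)
for n,p in dict(TL=(76,62),TR=(514,84),BR=(497,409),BL=(47,384)).items(): print(n,plane(T,t(*p),18))
for n,p in dict(bl=(645,418),tr=(75,322)).items(): print(n,plane(S,s(*p),18))
for n,a,b in [("flL",(82,355),(610,313)),("flR",(240,358),(483,232)),("bolt",(360,184),(271,207)),("gin",(535,200),(148,132)),("gout",(690,207),(58,65))]:
    print(n,*tri(T,t(*a),S,s(*b)),plane(T,t(*a),dict(f=85,b=117,g=100)[n[0]]),plane(S,s(*b),dict(f=85,b=117,g=100)[n[0]]))
for a in [(90,85),(295,90)]: print("stop",plane(T,t(*a),45))
E
```

```text
TL [686.8 342.5  18. ]
TR [671.4  45.7  18. ]
BR [451.8  56.1  18. ]
BL [468.4 355.2  18. ]
bl [479.7 355.9  18. ]
tr [677.8  56.7  18. ]
flL [481.6 319.3  83.2] 0.7929354863262746 [481.3 319.3  85. ] [483.5 319.8  85. ]
flR [479.1 219.8  80.3] 2.424500733818483 [479.4 218.2  85. ] [482.7 223.5  85. ]
bolt [587.4 139.5 116.2] 1.8141730337334123 [586.7 140.1 117. ] [588.7 139.4 117. ]
gin [580.8  27.3 103.1] 6.323552113769171 [579.1  29.7 100. ] [580.1  22.  100. ]
gout [575.3 -70.  100.4] 2.3048460261642014 [574.6 -69.2 100. ] [575.6 -71.4 100. ]
stop [665.4 327.2  45. ]
stop [661.9 190.6  45. ]
```

Request:
move_arm:
  targets: "-1 -3.2 -2.5 0 0 0 -5.5; -1 -3.2 -2.5 0 0 0 -5.5; -1 -3.2 -2.5 0 0 0 -5.4; -1 -3.2 -2.5 0 0 0 0; -1 -3.2 -2.5 0 0 0 0"

```text
clock: 0.62
eef_pos: [354.4, 461.5, 231.3]
tool_rot: [-3.142, -0.0, 3.087]
force: [0.8, 0.3, 0.3]
width: 25.7
gripper_force: 0.0
```

```bash
cat > go.py <<'E'
import sys
from h import *
x,y,z,yaw=map(float,sys.argv[1:5])
s=read_state(); Rm=R.from_euler("xyz",s["tool_rot"])
print("eef",s["eef_pos"].round(1),s["tool_rot"].round(3),"F",s["force"].round(1),"t",round(s["clock"],2),"q",s["qpos"].round(2))
print("shift cm",(Rm.inv().apply(np.array([x,y,z])-s["eef_pos"])/10).round(2),"turn",np.degrees((Rm.inv()*R.from_euler("xyz",[np.pi,0,yaw])).as_rotvec()).round(1))
E
python3 go.py 440 272 62 3.087
```

```text
eef [354.4 461.5 231.3] [-3.142 -0.     3.087] F [0.8 0.3 0.3] t 0.62 q [-0.94  0.53 -0.04  1.71  0.03  0.9   0.53]
shift cm [ -9.58 -18.46  16.93] turn [-0. -0. -0.]
```

Request:
move_arm:
  targets: "-1 -1.8 -3.6 0.5 0 0 0; -1 -1.8 -3.6 0.5 0 0 0; -1 -1.8 -3.6 0.5 0 0 0; -1 -1.8 -3.6 0.5 0 0 0; -1 -1.8 -3.6 0.5 0 0 0"

```text
clock: 1.03
eef_pos: [433.9, 276.5, 206.1]
tool_rot: [3.142, 0.0, 3.086]
force: [-0.0, 0.4, 0.5]
width: 0.1
gripper_force: 0.0
```

```bash
python3 go.py 440 272 62 3.087
```

```text
eef [433.9 276.5 206.1] [3.142 0.    3.086] F [-0.   0.4  0.5] t 1.03 q [-0.6   0.47 -0.04  1.92  0.02  0.75  0.87]
shift cm [-0.63 -0.42 14.41] turn [ 0.  0. -0.]
```

Request:
move_arm:
  targets: "-1 0 -0.4 3.6 0 0 0; -1 0 0 3.6 0 0 0; -1 0 0 3.6 0 0 0; -1 0 0 3.6 0 0 0; -1 0 0 0 0 0 0"

```text
clock: 1.45
eef_pos: [429.2, 271.6, 56.2]
tool_rot: [-3.134, -0.01, 3.086]
force: [-1.0, -1.5, -0.2]
width: 0.2
gripper_force: 0.0
```

```bash
python3 go.py 462 271 62 3.087; python3 - <<'E'
from h import *
i=cams.get_image("wrist"); a=i["color"][:,:,::-1]
b=cams.get_image("scene")["color"][160:340,240:430,::-1]
cv2.imwrite("pics/w1.png",np.hstack([cv2.resize(a,(420,315)),cv2.resize(b,(332,315))]))
E
```

```text
eef [429.2 271.6  56.2] [-3.134 -0.01   3.086] F [-1.  -1.5 -0.2] t 1.45 q [-0.6   0.71 -0.03  2.04  0.04  0.41  0.85]
shift cm [-3.27  0.12 -0.62] turn [-0.4 -0.6 -0.1]
```

View pics/w1.png

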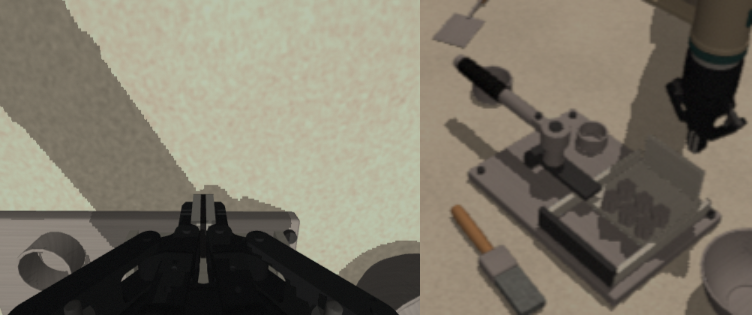

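Wrist and scene views show the shut fingers on the robot side of the flange, at about (690,140) in the right panel, with nothing touched. I'll start the push.

Request:
move_arm:
  targets: "-1 -0.8 0 -0.6 0 0 0; -1 -0.8 0 0 0 0 0; -1 -0.8 0 0 0 0 0; -1 -0.8 0 0 0 0 0; -1 -0.8 0 0 0 0 0"

```text
clock: 1.97
eef_pos: [472.7, 272.6, 69.5]
tool_rot: [3.141, -0.001, 3.086]
force: [-5.6, 0.2, 5.0]
width: -0.1
gripper_force: 2.9
```

Request:
move_arm:
  targets: "-1 -0.6 0 0 0 0 0; -1 -0.6 0 0 0 0 0; -1 -0.6 0 0 0 0 0; -1 -0.6 0 0 0 0 0; -1 -0.6 0 0 0 0 0"

```text
clock: 2.38
eef_pos: [501.5, 270.8, 68.6]
tool_rot: [-3.141, -0.004, 3.087]
force: [-5.3, 0.6, 4.7]
width: 0.1
gripper_force: 2.8
```

Request:
move_arm:
  targets: "-1 -0.5 0 0 0 0 0; -1 -0.5 0 0 0 0 0; -1 -0.4 0 0 0 0 0; -1 -0.3 0 0 0 0 0; -1 -0.3 0 0 0 0 0"

```text
clock: 2.8
eef_pos: [521.8, 269.7, 68.6]
tool_rot: [-3.141, -0.003, 3.087]
force: [-5.6, 0.6, 4.5]
width: 0.2
gripper_force: 2.6
```

```bash
python3 - <<'E'
from h import *
print(read_state()["force"],read_state()["eef_pos"])
a=cams.get_image("top")["color"][170:262,160:260,::-1]
b=cams.get_image("scene")["color"][200:330,300:430,::-1]
cv2.imwrite("pics/p1.png",np.hstack([cv2.resize(a,(400,368),interpolation=2),cv2.resize(b,(368,368),interpolation=2)]))
E
```

```text
[-5.6252323   0.55014646  4.54939823] [521.79804756 269.68354897  68.61702494]
```

View pics/p1.png

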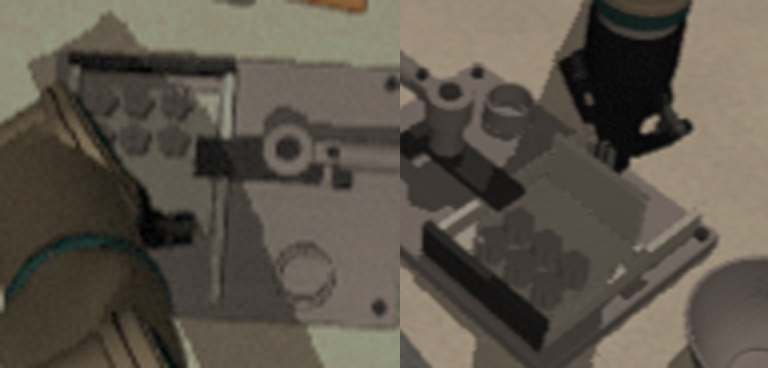

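The die is nearly in, with only a small gap left at the dark stop (left panel, row ~75). I'll go on slowly.

Request:
move_arm:
  targets: "-1 -0.25 0 0 0 0 0; -1 -0.25 0 0 0 0 0; -1 -0.25 0 0 0 0 0; -1 -0.25 0 0 0 0 0; -1 -0.2 0 0 0 0 0"

```text
clock: 3.32
eef_pos: [533.8, 269.0, 68.4]
tool_rot: [-3.141, -0.003, 3.086]
force: [-11.6, 2.6, 7.5]
width: 0.1
gripper_force: 6.4
```

Request:
move_arm:
  targets: "-1 -0.2 0 0 0 0 0; -1 -0.2 0 0 0 0 0; -1 0 0 0 0 0 0"

```text
clock: 3.57
eef_pos: [533.8, 268.9, 68.2]
tool_rot: [-3.139, -0.01, 3.088]
force: [-12.4, -0.0, 9.7]
width: -0.1
gripper_force: 6.5
```

Request:
move_arm:
  targets: "-1 -0.4 0 0 0 0 0; -1 -0.4 0 0 0 0 0; -1 0 0 0 0 0 0"

```text
clock: 3.82
eef_pos: [533.8, 268.8, 67.9]
tool_rot: [-3.136, -0.024, 3.09]
force: [-28.2, 0.8, 19.3]
width: 0.1
gripper_force: 13.9
```

Solid stop. Back off and lift.

Request:
move_arm:
  targets: "-1 1.5 0 0 0 0 0; -1 3 0 0 0 0 0; -1 2 0 -2 0 0 0; -1 0 0 -4 0 0 0; -1 0 0 -4 0 0 0"

```text
clock: 4.23
eef_pos: [480.7, 271.2, 168.5]
tool_rot: [-3.14, -0.002, 3.087]
force: [1.5, 1.0, 1.0]
width: 0.2
gripper_force: 0.0
```

Request:
move_arm:
  targets: "-1 0 0 -3 0 0 0; -1 0 3 0 0 0 0; -1 0 4 0 0 0 0; -1 0 4 0 0 0 0; -1 0 4 0 0 0 0"

```text
clock: 4.65
eef_pos: [492.1, 422.8, 199.4]
tool_rot: [3.14, 0.003, 3.084]
force: [1.1, -0.1, 0.4]
width: 0.2
gripper_force: 0.0
```

```bash
python3 go.py 612 -18 190 3.087; python3 - <<'E'
from h import *
a=cams.get_image("top")["color"][170:262,160:310,::-1]
b=cams.get_image("scene")["color"][180:325,250:420,::-1]
cv2.imwrite("pics/p2.png",np.vstack([cv2.resize(a,(489,300),interpolation=2),cv2.resize(b,(489,300)) if 0 else cv2.resize(b,(489,300),interpolation=2)]))
E
```

```text
eef [492.1 422.8 199.4] [3.140e+00 3.000e-03 3.084e+00] F [ 1.1 -0.1  0.4] t 4.65 q [-0.73  0.66 -0.04  1.56  0.03  0.92  0.73]
shift cm [-14.49 -43.32   0.92] turn [ 0.1  0.2 -0.2]
```

View pics/p2.png

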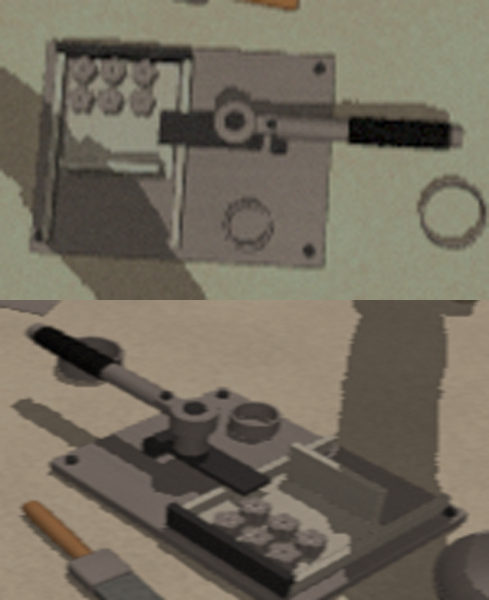

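Both views show the die plate up against the dark stop (row ~50 in the upper panel) and the wrench and rings unmoved. Next I move over the handle, beyond it.

Request:
move_arm:
  targets: "-1 -1.4 -3.9 0 0 0 0; -1 -1.4 -3.9 0 0 0 0; -1 -1.4 -3.9 0 0 0 0; -1 -1.4 -3.9 0 0 0 0; -1 -1.4 -3.9 0 0 0 0"

```text
clock: 5.17
eef_pos: [550.8, 220.0, 198.6]
tool_rot: [-3.141, 0.002, 3.086]
force: [0.2, -0.2, 0.4]
width: 0.2
gripper_force: 0.0
```

Request:
move_arm:
  targets: "-1 -1.4 -3.9 0 0 0 0; -1 -1.4 -3.9 0 0 0 0; -1 -1.4 -3.9 0 0 0 0; -1 -1.4 -3.9 0 0 0 0; -1 -1.4 -3.9 0 0 0 0"

```text
clock: 5.58
eef_pos: [609.5, 20.9, 198.7]
tool_rot: [-3.141, 0.002, 3.085]
force: [0.1, 0.3, -0.2]
width: 0.1
gripper_force: 0.0
```

```bash
python3 go.py 624 -20 80 3.087
```

```text
eef [609.5  20.9 198.7] [-3.141e+00  2.000e-03  3.085e+00] F [ 0.1  0.3 -0.2] t 5.58 q [-0.05  0.6  -0.06  1.67  0.04  0.87  1.39]
shift cm [-1.66 -3.99 11.88] turn [-0.   0.1 -0.1]
```

Request:
move_arm:
  targets: "-1 -1.7 -3.7 0 0 0 0; -1 0 -0.3 3.6 0 0 0; -1 0 0 3.6 0 0 0; -1 0 0 3 0 0 0; -1 0 0 1.5 0 0 0"

```text
clock: 6.0
eef_pos: [621.4, -18.5, 77.7]
tool_rot: [-3.14, -0.004, 3.084]
force: [0.2, -0.0, -0.4]
width: -0.1
gripper_force: 0.0
```

Request:
move_arm:
  targets: "-1 0 0 0 0 0 0; -1 0.5 0 0 0 0 0; -1 0.4 0 0 0 0 0; -1 0.3 0 0 0 0 0; -1 0 0 0 0 0 0"

```text
clock: 6.42
eef_pos: [611.5, -16.0, 83.0]
tool_rot: [-3.142, 0.002, 3.086]
force: [-1.0, 0.1, -0.6]
width: -0.0
gripper_force: 0.0
```

```bash
python3 go.py 606 -20 82 3.087; python3 - <<'E'
from h import *
a=cams.get_image("wrist")["color"][:,:,::-1]
b=cams.get_image("scene")["color"][160:305,230:400,::-1]
cv2.imwrite("pics/p3.png",np.hstack([cv2.resize(a,(440,330)),cv2.resize(b,(352,330),interpolation=2)]))
E
```

```text
eef [611.5 -16.   83. ] [-3.142e+00  2.000e-03  3.086e+00] F [-1.   0.1 -0.6] t 6.42 q [ 0.01  0.76 -0.05  1.75  0.06  0.63  1.44]
shift cm [ 0.52 -0.43  0.09] turn [-0.   0.1 -0. ]
```

View pics/p3.png

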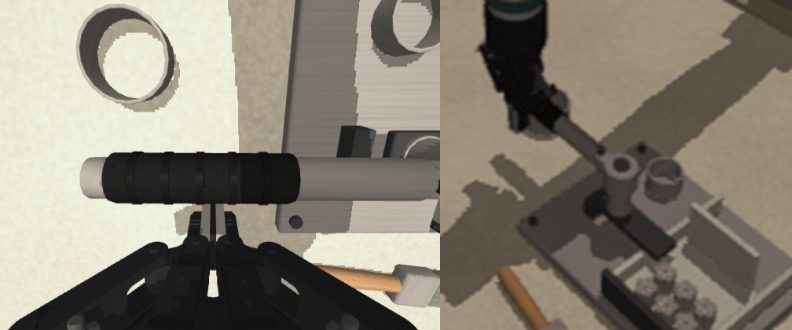

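Wrist view: the fingers at (213,215) are behind the grip, near its middle (200,178), and clear of the ring. Now sweep the arc: shift along tool x with a positive turn about tool z.

Request:
move_arm:
  targets: "-1 0.6 0 0 0 0 1; -1 0.6 -0.1 0 0 0 2.2; -1 0.6 -0.1 0 0 0 2.2; -1 0.6 -0.1 0 0 0 2.2; -1 0.5 -0.1 0 0 0 1.8"

```text
clock: 6.93
eef_pos: [583.0, -16.4, 82.0]
tool_rot: [3.141, 0.003, 2.919]
force: [2.4, 0.5, -0.5]
width: 0.3
gripper_force: 1.2
```

```bash
cat > st.py <<'E'
from h import *
s=read_state(); p=s["eef_pos"]; yaw=s["tool_rot"][2]
v=p[:2]-[587,139.5]; n=np.array([np.cos(yaw),np.sin(yaw)])
a=np.arctan2(v[1],v[0]); r=np.hypot(*v)
print(p.round(1),"t",round(s["clock"],2),"r",r.round(1),"ang",np.degrees(a).round(2),"yaw",np.degrees(yaw).round(2),"Ftan",(s["force"][:2]@n).round(2),"F",s["force"].round(1), "tau_z",s["torque"].round(2))
E
python3 st.py
```

```text
[583.  -16.4  82. ] t 6.93 r 155.9 ang -91.47 yaw 167.27 Ftan -2.27 F [ 2.4  0.5 -0.5] tau_z [ 0.19 -0.51 -0.07]
```

Request:
move_arm:
  targets: "-1 0.5 -0.1 0 0 0 1.6; -1 0.5 -0.1 0 0 0 1.6; -1 0.4 -0.1 0 0 0 1.4; -1 0.4 -0.1 0 0 0 1.4; -1 0.2 0 0 0 0 0.7"

```text
clock: 7.35
eef_pos: [561.1, -15.3, 81.3]
tool_rot: [-3.141, -0.0, 2.803]
force: [1.8, 0.8, 0.4]
width: 0.3
gripper_force: 1.1
```

```bash
python3 st.py
```

```text
[561.1 -15.3  81.3] t 7.35 r 157.0 ang -99.49 yaw 160.61 Ftan -1.45 F [1.8 0.8 0.4] tau_z [-0.1  -0.4  -0.02]
```

Request:
move_arm:
  targets: "-1 0.2 -0.04 0 0 0 0.7; -1 0.2 -0.04 0 0 0 0.7; -1 0.2 -0.04 0 0 0 0.7; -1 0.2 -0.04 0 0 0 0.7; -1 0.2 -0.04 0 0 0 0.7"

```text
clock: 7.77
eef_pos: [551.7, -13.6, 81.3]
tool_rot: [3.141, 0.0, 2.743]
force: [2.1, 0.3, 0.6]
width: -0.0
gripper_force: 1.1
```

```bash
python3 st.py
```

```text
[551.7 -13.6  81.3] t 7.77 r 157.1 ang -103.0 yaw 157.14 Ftan -1.8 F [2.1 0.3 0.6] tau_z [ 0.16 -0.55 -0.  ]
```

Request:
move_arm:
  targets: "-1 0.2 -0.04 0 0 0 0.7; -1 0.2 -0.04 0 0 0 0.7; -1 0.2 -0.04 0 0 0 0.7; -1 0.2 -0.04 0 0 0 0.7; -1 0.2 -0.04 0 0 0 0.7"

```text
clock: 8.18
eef_pos: [541.5, -11.3, 81.2]
tool_rot: [-3.142, -0.0, 2.682]
force: [2.3, 0.6, 0.3]
width: -0.1
gripper_force: 1.1
```

```bash
python3 st.py
```

```text
[541.5 -11.3  81.2] t 8.18 r 157.5 ang -106.78 yaw 153.65 Ftan -1.82 F [2.3 0.6 0.3] tau_z [ 0.13 -0.58 -0.06]
```

Request:
move_arm:
  targets: "-1 0.2 -0.04 0 0 0 0.7; -1 0.2 -0.04 0 0 0 0.7; -1 0.2 -0.04 0 0 0 0.7; -1 0.2 -0.04 0 0 0 0.7; -1 0.2 -0.04 0 0 0 0.7"

```text
clock: 8.6
eef_pos: [531.8, -8.4, 81.3]
tool_rot: [-3.142, -0.0, 2.62]
force: [1.7, 0.3, -1.2]
width: 0.1
gripper_force: 1.1
```

```bash
python3 st.py
```

```text
[531.8  -8.4  81.3] t 8.6 r 157.9 ang -110.47 yaw 150.14 Ftan -1.32 F [ 1.7  0.3 -1.2] tau_z [ 0.09 -0.53 -0.02]
```

Request:
move_arm:
  targets: "-1 0.2 -0.02 0 0 0 0.7; -1 0.2 -0.02 0 0 0 0.7; -1 0.2 -0.02 0 0 0 0.7; -1 0.2 -0.02 0 0 0 0.7; -1 0.2 -0.02 0 0 0 0.7"

```text
clock: 9.02
eef_pos: [522.4, -4.5, 81.3]
tool_rot: [-3.141, -0.0, 2.559]
force: [1.5, -1.6, 0.4]
width: 0.3
gripper_force: 1.2
```

```bash
python3 st.py
```

```text
[522.4  -4.5  81.3] t 9.02 r 157.8 ang -114.15 yaw 146.63 Ftan -2.13 F [ 1.5 -1.6  0.4] tau_z [-0.32 -0.35  0.03]
```

Request:
move_arm:
  targets: "-1 0.2 -0.02 0 0 0 0.7; -1 0.2 -0.02 0 0 0 0.7; -1 0.2 -0.02 0 0 0 0.7; -1 0.2 -0.02 0 0 0 0.7; -1 0.2 -0.02 0 0 0 0.7"

```text
clock: 9.43
eef_pos: [513.5, 0.3, 81.2]
tool_rot: [-3.141, -0.0, 2.498]
force: [0.5, -2.6, -0.4]
width: -0.2
gripper_force: 1.3
```

```bash
python3 st.py
```

```text
[5.135e+02 3.000e-01 8.120e+01] t 9.43 r 157.4 ang -117.85 yaw 143.12 Ftan -1.97 F [ 0.5 -2.6 -0.4] tau_z [-0.65 -0.15  0.01]
```

Request:
move_arm:
  targets: "-1 0.2 -0.03 0 0 0 0.7; -1 0.2 -0.03 0 0 0 0.7; -1 0.2 -0.03 0 0 0 0.7; -1 0.2 -0.03 0 0 0 0.7"

```text
clock: 9.77
eef_pos: [506.7, 4.7, 81.2]
tool_rot: [-3.141, -0.0, 2.449]
force: [0.7, -2.6, -0.9]
width: 0.2
gripper_force: 1.3
```

```bash
python3 st.py
```

```text
[506.7   4.7  81.2] t 9.77 r 156.9 ang -120.79 yaw 140.34 Ftan -2.21 F [ 0.7 -2.6 -0.9] tau_z [-0.57 -0.09  0.  ]
```

Request:
move_arm:
  targets: "-1 0.2 -0.03 0 0 0 0.7; -1 0.2 -0.03 0 0 0 0.7; -1 0.2 -0.03 0 0 0 0.7; -1 0.2 -0.03 0 0 0 0.7"

```text
clock: 10.1
eef_pos: [499.9, 9.1, 81.2]
tool_rot: [-3.141, -0.0, 2.401]
force: [-0.3, -2.2, 0.1]
width: -0.2
gripper_force: 1.3
```

```bash
python3 st.py
```

```text
[499.9   9.1  81.2] t 10.1 r 156.8 ang -123.74 yaw 137.55 Ftan -1.21 F [-0.3 -2.2  0.1] tau_z [-0.69 -0.11 -0.01]
```

Request:
move_arm:
  targets: "-1 0.2 -0.03 0 0 0 0.7; -1 0.2 -0.03 0 0 0 0.7; -1 0.2 -0.03 0 0 0 0.7"

```text
clock: 10.35
eef_pos: [495.2, 12.4, 81.3]
tool_rot: [3.141, 0.0, 2.364]
force: [3.7, -6.7, -1.3]
width: 0.1
gripper_force: 4.2
```

```bash
python3 st.py
```

```text
[495.2  12.4  81.3] t 10.35 r 156.7 ang -125.84 yaw 135.44 Ftan -7.33 F [ 3.7 -6.7 -1.3] tau_z [-1.62 -0.8   0.08]
```

Request:
move_arm:
  targets: "-1 0.15 -0.02 0 0 0 0.5; -1 0 0 0 0 0 0"

```text
clock: 10.52
eef_pos: [495.3, 12.3, 81.4]
tool_rot: [3.141, 0.003, 2.355]
force: [1.9, -5.9, -2.8]
width: -0.2
gripper_force: 3.1
```

```bash
python3 st.py
```

```text
[495.3  12.3  81.4] t 10.52 r 156.8 ang -125.8 yaw 134.91 Ftan -5.46 F [ 1.9 -5.9 -2.8] tau_z [-1.21 -0.6   0.02]
```

Request:
move_arm:
  targets: "-1 0.2 0 0 0 0 0; -1 0.2 0 0 0 0 0; -1 0 0 0 0 0 0"

```text
clock: 10.77
eef_pos: [494.8, 12.8, 81.7]
tool_rot: [3.139, 0.008, 2.353]
force: [6.9, -12.2, -5.6]
width: -0.3
gripper_force: 6.7
```

```bash
python3 st.py
```

```text
[494.8  12.8  81.7] t 10.77 r 156.7 ang -126.04 yaw 134.83 Ftan -13.47 F [  6.9 -12.2  -5.6] tau_z [-2.51 -1.49  0.01]
```

Request:
move_arm:
  targets: "-1 0.2 0 0 0 0 0.4; -1 0.1 0 0 0 0 0.4; -1 0 0 0 0 0 0"

```text
clock: 11.02
eef_pos: [492.8, 14.2, 81.7]
tool_rot: [3.139, 0.009, 2.338]
force: [7.1, -13.1, -5.7]
width: 0.4
gripper_force: 7.1
```

```bash
python3 st.py
```

```text
[492.8  14.2  81.7] t 11.02 r 156.7 ang -126.93 yaw 133.97 Ftan -14.38 F [  7.1 -13.1  -5.7] tau_z [-2.72 -1.41  0.05]
```

Request:
move_arm:
  targets: "-1 0.15 0 0 0 0 0.6; -1 0.15 0 0 0 0 0.6; -1 0 0 0 0 0 0"

```text
clock: 11.27
eef_pos: [490.5, 15.9, 81.7]
tool_rot: [3.14, 0.009, 2.317]
force: [6.1, -15.7, -5.6]
width: -0.0
gripper_force: 7.6
```

```bash
python3 st.py
```

```text
[490.5  15.9  81.7] t 11.27 r 156.8 ang -127.97 yaw 132.73 Ftan -15.66 F [  6.1 -15.7  -5.6] tau_z [-3.02 -1.39  0.07]
```

Request:
move_arm:
  targets: "-1 0.2 0 0 0 0 0.6; -1 0 0 0 0 0 0"

```text
clock: 11.43
eef_pos: [489.1, 17.0, 81.7]
tool_rot: [3.14, 0.009, 2.306]
force: [5.8, -15.7, -4.4]
width: -0.1
gripper_force: 7.9
```

```bash
python3 st.py
```

```text
[489.1  17.   81.7] t 11.43 r 156.8 ang -128.64 yaw 132.11 Ftan -15.58 F [  5.8 -15.7  -4.4] tau_z [-3.22 -1.33  0.08]
```

Bend is about 0.06 rad with the force levelling off, so it has clicked. I'll let go gently.

Request:
move_arm:
  targets: "-1 -0.3 0 0 0 0 0; -1 -0.4 0 0 0 0 0; -1 -0.5 0 0 0 0 0; -1 -0.6 0 0 0 0 0; -1 -0.8 0 0 0 0 0"

```text
clock: 11.85
eef_pos: [502.5, 4.1, 81.2]
tool_rot: [-3.141, -0.003, 2.313]
force: [0.6, -0.1, -0.6]
width: 0.2
gripper_force: 0.0
```

Request:
move_arm:
  targets: "-1 -0.8 0 0 0 0 0; -1 0 0 0 0 0 0; -1 0 0 -3 0 0 0; -1 0 0 -4 0 0 0; -1 0 0 -4 0 0 0"

```text
clock: 12.27
eef_pos: [507.1, -2.8, 191.7]
tool_rot: [-3.139, -0.003, 2.311]
force: [1.7, 1.0, 0.0]
width: -0.1
gripper_force: 0.0
```

Request:
move_arm:
  targets: "-1 2 -3.5 0 0 0 0; -1 2 -3.5 0 0 0 0; -1 2 -3.5 0 0 0 0; -1 2 -3.5 0 0 0 0; -1 0 0 0 0 0 0"

```text
clock: 12.68
eef_pos: [339.9, -38.9, 190.5]
tool_rot: [-3.133, -0.01, 2.308]
force: [-0.9, 0.6, -0.3]
width: 0.3
gripper_force: 0.0
```

```bash
python3 st.py; python3 - <<'E'
from h import *
a=cams.get_image("top")["color"][140:290,160:400,::-1]
b=cams.get_image("scene")["color"][150:340,200:430,::-1]
cv2.imwrite("pics/p9.png",np.vstack([cv2.resize(a,(480,300),interpolation=2),cv2.resize(b,(480,300),interpolation=2)]))
E
```

```text
[339.9 -38.9 190.5] t 12.68 r 304.8 ang -144.18 yaw 132.25 Ftan 1.03 F [-0.9  0.6 -0.3] tau_z [-0.    0.06 -0.  ]
```

View pics/p9.png

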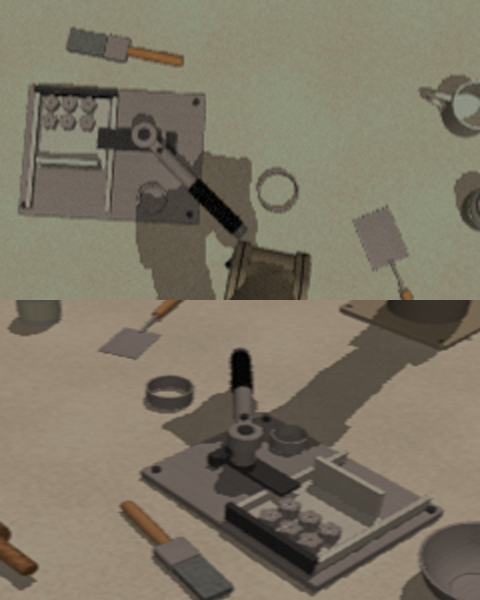

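The die is home at the stop, the handle has stayed at its tightened angle (upper panel (145,133)→(240,230)), the loose things are unmoved and the arm is clear.

```bash
python3 -c "
from cell import order
print(order.finish_job())"
```

```text
the job is handed in; nothing more can be done
None
```

I pushed the die fully home against its stop, turned the wrench clockwise to its click (knuckle bend estimated at 0.06 rad, well short of 0.14) and let go, then handed the job in at about 12.7 s; the last pictures showed the handle not swung back and the loose items in view unmoved.

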